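# Lock back the sprung belt tensioner on a laboratory shaker drive

## Robot

A 6-joint arm with a two-finger parallel gripper is mounted at the origin on the work surface. World frame = base frame: x ahead of the robot, y to its left, z up, the work surface at z = 0. Lengths are in m, angles in rad, forces in N, time in s.
With the tool pointing down it reaches from about 0.225 to 0.875 m from the base axis. Payload 3.4 kg.
Tool frame: the origin (TCP) lies at the very end of the fingers, on their centre line; the grasp point (between the pads) lies 19 mm behind it; z points along the fingers, y is the direction in which the jaws open and shut (so a half turn about z gives the same grasp; the last joint's range is limited). The gripper opens to 85 mm and grips with 20 to 120 N. Pads are 22 mm wide; open, the fingers measure 114 mm over their backs; the gripper's body (76 mm by 85 mm) begins 54 mm behind the grasp point. The pads swing forward as they close: fully open they stand 13 mm farther back than shut.
Start: joints at [-1.401, 0.276, 1.505, -0, 1.361, -0.121], TCP at [0.165, -0.551, 0.231] pointing down, gripper open.
Joint ranges: [-2.89, 2.89], [-0.75, 2.08], [0.22, 2.7], [-1.18, 4.32], [0.11, 2.71], [-2.7, 2.7]. Speed limits (rad/s): [2.57, 2.57, 3.14, 3.14, 3.14, 3.14].

## Interface

Orientations are given as a unit quaternion [w, x, y, z].
In Python, from rig import telemetry, cams, sign_off, spotter gives the robot as it stands.
- The arm moves only by the tool servo_tool, never from a script. Its argument "steps" is a list of rows, each a list of 6 numbers: the shift along the tool's x, y, z in mm, then the turn, a rotation vector about the tool's x, y, z in degrees. In form: [[x, y, z, ax, ay, az], ...]. A call has 1 to 8 rows; each row is the pose to reach, as a shift and turn from the pose commanded when the call began, along the tool's axes at that moment; what a row does not reach only later rows make up. A row lasts 1/10 s, in which the tool goes at most 50 mm and 8.59 degrees, less where a joint would pass 70% of its speed; a pose out of reach is approached as far as the arm can. A call with a gripper value outside its range is refused whole. "hand" is the closure in counts, from 0 (fully open) to 255 (shut), set as the call begins (left out, the last holds). The fingers move at their own pace and stop on an object; "grip_force" is the grip in N (left out, the last holds). Time passes only in rows, so rows that repeat a pose let the fingers close. It gives the time, the measured TCP pose, the force and the opening at its end, in the units of the state.
- telemetry.get_state(): the state, without advancing time (a new reading comes with each control period).
- cams.get_image(name): name is "scene" or "top"; returns (picture, depth): 400x640x3 uint8, red, green, blue; 400x640 float32, m along the optical axis (not along the pixel's ray), 0 where there is no reading.
- cams.camera_model(name): a dict with "camera_matrix" (3x3 intrinsics, pixels), "origin" and "rotation" of the camera in the world. Camera axes: x right, y up, looking along -z (the intrinsics and any distortion apply to the point x, -y, -z); pixel columns grow to the right and rows downward; lengths in m; the calibration is good to about 2 mm. A picture is of the moment at which its call begins. camera_model takes no time and is no camera call.
- sign_off(): hands the job in, once; it reports no verdict.
Trained networks look in the newest picture that a camera, given by its name, has taken for a name from the list of things; names that differ only in an ending like _2 or _b are one class to them, and where a whole thing is asked for, a point or a joint stands for the part that bears it (a point fixed in the world has none). Each returns a list of dicts, best first, with "conf" (0 to 1); they miss things now and then, are a little off and sometimes report something else, mostly with a low value. They report only what shows in the picture. A call takes as long as a camera call.
- spotter.outline_of(query, camera): "region" (400x640 bool, what is visible of it) and "rect" ([left, top, width, height] in pixels, round what is visible of it).
The state is a dict: "clock": time; "qpos": joint angles; "qd": joint speeds; "effort": joint torques, N m; "position": TCP position; "ee_rot": TCP orientation; "contact_force": force on the tool from outside, world axes, zero at the start; "moment": the same for the moment, N m; "width": finger opening in m.
Only numpy, scipy, OpenCV 4.12 (cv2) and the standard library are available. Lean on these libraries where they do the work, as an engineer would, in place of code of your own. Each camera call takes 0.05 s, during which the arm holds its last target.

## Task

A new belt is about to be fitted to the blue shaker drive. Take the red-handled locking pin from its wooden stand, stand it in the fork of the yellow tension arm and use it to swing the arm back against its spring until the pin drops into the lock slot below; push it home so that its collar sits on the arm, then let go, leaving the tension wheel locked back. Leave the other things on the bench where they stand.

Things in the scene. Friction and masses are not known exactly. Their poses are not given: they have to be found in the camera images.
- drive: Shaker belt drive, guard off, fixed: blue deck 290 (x -165 to 125) by 270 mm (y +-135), 12 thick, origin on its underside at bench height, z up. It carries two pulleys (diameter 56, tops 86 high) at (-130, -70) and (90, -90) mm, a pivot post, a black box (x 72 to 118, y 40 to 120, top 52), the yellow tension arm and, below the arm's end, a steel lock quadrant.
- pivot (a point): Axis of the tension arm, 65 mm above the bench (height of the arm's upper face), at (80, -5) mm in the drive's frame; axes as the drive's.
- tension_arm (a joint): Angle of the yellow tension arm (rad): 0 at its rest stop, growing as it swings back, clockwise from above, to a stop at 0.9. At rest it points from the pivot along (-0.978, -0.208) in the drive's frame. A spring drives it to 0: 4 N at the fork at rest, 6 N at 0.75; only the pin can hold it. Its black tension wheel (diameter 56, 72 mm from the pivot, top 90 mm above the bench) moves with it.
- fork (a point): Middle of the fork at the arm's free end, 140 mm from the pivot, on the arm's upper face, 65 mm above the bench; x along the arm away from the pivot, y across, z up. The gap is 18 mm wide (y +-9), open above, below and at its outer end, from x -19 to +26; each prong is 12 wide and 12 thick (53 to 65 mm above the bench).
- pin: Locking pin, 114 mm long, about 120 g. Origin at the lower tip, z along it to the handle. Steel shank, diameter 12 (tip tapered over 3 mm), from 0 to 47; red collar, diameter 30, 47 to 52; round red handle, diameter 24, 52 to 114 mm. It starts upright in the stand, tip 7 mm above the bench. Home in the slot, the collar rests on the fork and the tip is 18 mm above the bench.
- pin_stand: Fixed wooden block 64 by 64 by 45 mm, origin under its centre, with a hole of diameter 15 and depth 38 mm in the middle of its top that holds the pin. To the left or to the right of the drive.
- pencil_pot: Bystander: white pot of diameter 72, 90 mm high, with pencils up to 140 mm high; on the opposite side of the drive from the stand. Origin under its centre.
- tube_rack: Bystander: white test tube rack, 70 by 200 mm, 138 mm high with its tubes; origin under its centre.
- wash_bottle: Bystander: white bottle, diameter 60, 140 mm high; origin under its centre.
- reagent_jar: Bystander: amber jar, diameter 64, 100 mm high; origin under its centre.
- wrench: Bystander: steel wrench, 170 mm long, lying flat.
- chalk_box: Bystander: cardboard box 110 by 70 by 25 mm; origin under its centre.
- beaker: Bystander: glass beaker, diameter 80, 100 mm high; origin under its centre.
- lock_arc (a point): Centre of the flat steel lock quadrant (radius 117 to 163 mm, under all the fork travel), on the pivot axis at its top, 50 mm above the bench. Its one sharp-edged slot, on the fork's path at radius 140, is 20 mm along the radius, 15 along the arc, 36 deep. Clamped anew each time, it lies anywhere from 0.42 to 0.78 rad of arm travel. Its place is not reported: see it or feel for it with the pin.

How it is judged:
By the outcome, as a careful person would: the job done as asked, in the order asked, and still so for the second after the job is handed in, with the robot touching nothing.
It also fails if it takes over 72 s, if anything falls off the work surface, if the arm or the gripper's body presses on something with over 40 N, if the wrist force passes 120 N, or if a joint passes its speed limit or range.

## Working session

There is one attempt and no reset: what is moved stays moved. The work goes in short steps, Python scripts to look and compute and a tool call to move; the robot and the scene stay as the last step left them, time stands still between calls to the robot, and variables do not carry over. Pictures are saved under pics/ and viewed, and the job is handed in when it is done.

Besides the shell and the picture viewer there is one more tool, called after "Emit:" as name(argument=value, ...), one argument or row to a line, values as JSON. servo_tool: Moves the arm, as the interface text tells. Its arguments: {"type":"object","properties":{"steps":{"type":"array","items":{"type":"array","items":{"type":"number"}}},"hand":{"type":"number"},"grip_force":{"type":"number"}},"required":["steps"]}

```bash
ls; mkdir -p pics; cat > h.py <<'E'
import numpy as np, cv2
from rig import telemetry, cams, sign_off, spotter
def look(n,tag):
    im,d=cams.get_image(n); cv2.imwrite(f'pics/{tag}.png',im[:,:,::-1]); np.savez(f'/tmp/{tag}.npz',im=im,d=d); return im,d
def w(n,u,v,d):
    m=cams.camera_model(n);K=np.array(m['camera_matrix']);R=np.array(m['rotation']);o=np.array(m['origin'])
    u=np.asarray(u,float);v=np.asarray(v,float)
    p=np.stack([(u-K[0,2])/K[0,0]*d,-(v-K[1,2])/K[1,1]*d,-d],-1)
    return p@R.T+o
def px(n,P):
    m=cams.camera_model(n);K=np.array(m['camera_matrix']);R=np.array(m['rotation']);o=np.array(m['origin'])
    c=(np.asarray(P)-o)@R; z=-c[...,2]
    return np.stack([K[0,0]*c[...,0]/z+K[0,2],-K[1,1]*c[...,1]/z+K[1,2]],-1)
E
python3 - <<'E'
from h import *
for n in('top','scene'):
    look(n,n+'0'); m=cams.camera_model(n); print({k:np.round(np.array(v),3).tolist() if not isinstance(v,str) else v for k,v in m.items()})
print(telemetry.get_state())
E
```

```text
pics
{'camera_matrix': [[504.201, 0.0, 319.84], [0.0, 504.201, 201.391], [0.0, 0.0, 1.0]], 'origin': [0.436, 0.022, 1.751], 'rotation': [-0.698, -0.025, 0.031, 0.715]}
{'camera_matrix': [[501.524, 0.0, 323.728], [0.0, 501.524, 201.664], [0.0, 0.0, 1.0]], 'origin': [1.742, -0.212, 0.824], 'rotation': [0.671, 0.378, 0.302, 0.562]}
{'clock': 0.1, 'qpos': array([-1.40103770e+00,  2.76520198e-01,  1.50600592e+00,  2.00797175e-05,
        1.36073261e+00, -1.21002356e-01]), 'qd': array([-0.00155547, -0.00286016, -0.00294774, -0.00130899, -0.00045689,
       -0.00114026]), 'effort': array([ 1.81663629e-03, -4.17699265e+01, -2.46404153e+01, -2.34778527e-04,
        5.73734025e-03,  5.85907941e-06]), 'position': array([ 0.1647602 , -0.5503863 ,  0.23053306]), 'ee_rot': array([-8.33029856e-04,  9.89450817e-01,  1.44866787e-01, -1.04914084e-05]), 'contact_force': array([ 0.51269002,  0.11658847, -0.08662761]), 'moment': array([-0.01563004, -0.0210702 , -0.02584553]), 'width': 0.08539094705109714}
```

```bash
python3 - <<'E'
s=open('h.py').read()
s=s.replace("R=np.array(m['rotation'])","R=qR(m['rotation'])")
s+='''
from scipy.spatial.transform import Rotation as Ro
def qR(q): return Ro.from_quat(np.array(q)[[1,2,3,0]]).as_matrix()
'''
open('h.py','w').write(s)
E
python3 - <<'E'
from h import *
print(qR(cams.camera_model('top')['rotation']).round(3))
for q in ['drive','tension_arm','fork','pin','pin_stand','lock_arc','pivot']:
    for r in spotter.outline_of(q,'top')[:2]: print(q,round(r['conf'],2),r['rect'])
E
```

```text
[[-0.024  0.997 -0.078]
 [-1.    -0.023  0.01 ]
 [ 0.008  0.079  0.997]]
drive 0.73 [283.2, 165.3, 93.5, 94.0]
drive 0.64 [222.3, 217.5, 18.4, 26.6]
tension_arm 0.92 [319.6, 175.4, 31.2, 52.1]
fork 0.64 [316.5, 175.5, 33.5, 51.3]
pin 0.56 [221.6, 228.6, 11.4, 9.6]
pin_stand 0.72 [219.4, 218.2, 22.2, 23.6]
lock_arc 0.82 [284.6, 167.9, 92.4, 94.9]
lock_arc 0.23 [219.8, 215.9, 22.3, 25.8]
pivot 0.69 [283.3, 166.5, 93.2, 94.9]
```

View pics/top0.png

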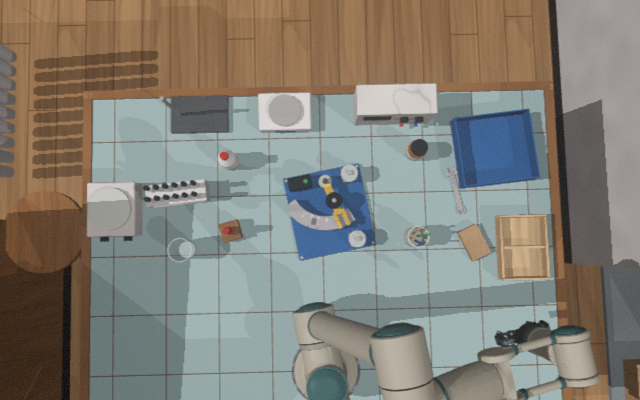

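View pics/scene0.png

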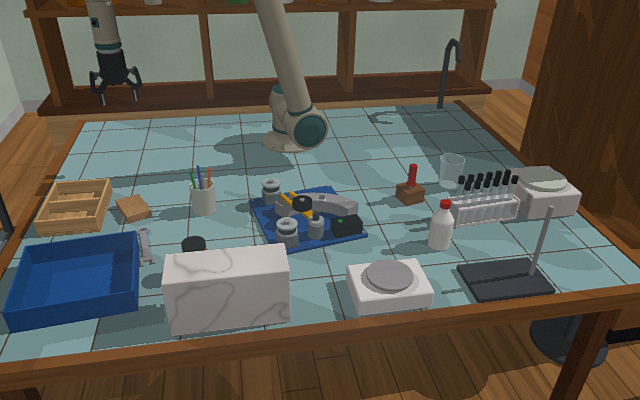

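```bash
python3 - <<'E'
from h import *
z=np.load('/tmp/top0.npz');im=z['im']
c=im[155:270,275:385];cv2.imwrite('pics/c1.png',cv2.resize(c,None,fx=5,fy=5,interpolation=cv2.INTER_CUBIC)[:,:,::-1])
im=np.load('/tmp/scene0.npz')['im']
c=im[165:260,240:440];cv2.imwrite('pics/c2.png',cv2.resize(c,None,fx=4,fy=4,interpolation=cv2.INTER_CUBIC)[:,:,::-1])
E
```

```text
(no output)
```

View pics/c1.png

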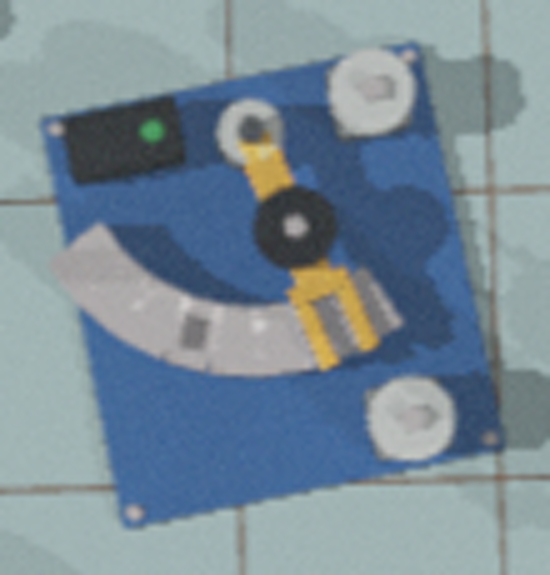

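View pics/c2.png

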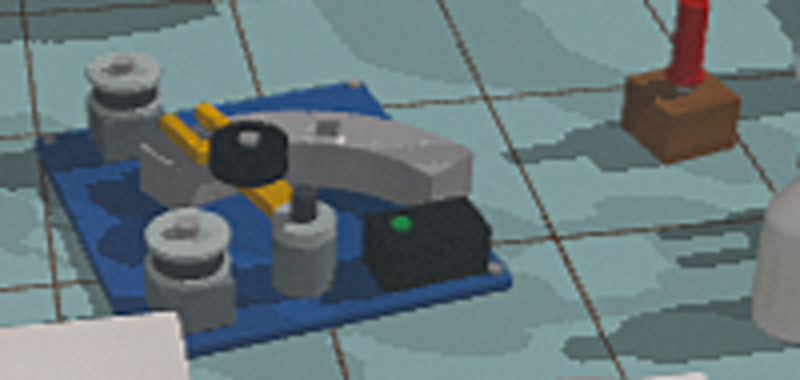

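```bash
cat > fit.py <<'E'
from h import *
from scipy.optimize import least_squares
z=np.load('/tmp/top0.npz');im=z['im'];d=z['d']
c2=lambda x,y:(x/5-0.4+275,y/5-0.4+155)   # crop -> px (resize half-pixel)
feat=[((90,-90,86),c2(372,92)),((-130,-70,86),c2(412,418)),((80,-5,75),c2(253,128))]
F=np.array([f[0] for f in feat])/1000.;U=np.array([f[1] for f in feat])
def T(p,F):
    c,s=np.cos(p[2]),np.sin(p[2]);return np.c_[p[0]+c*F[:,0]-s*F[:,1],p[1]+s*F[:,0]+c*F[:,1],F[:,2]]
# deck edges from blue mask
blue=((im[:,:,2].astype(int)-im[:,:,0])>60)
m=np.zeros_like(blue);m[158:268,278:382]=blue[158:268,278:382]
cnt=max(cv2.findContours(m.astype(np.uint8),cv2.RETR_EXTERNAL,cv2.CHAIN_APPROX_NONE)[0],key=cv2.contourArea)
hull=cv2.convexHull(cnt)[:,0]
print(hull.tolist())
mk=np.zeros(blue.shape,np.uint8);cv2.fillPoly(mk,[hull],1)
def model(p,s=8):
    g=np.zeros(blue.shape,np.uint8)
    return g
# IoU-like fit via supersampled moments of hull: centroid of deck
H=cv2.moments(mk,True);cen=np.array([H['m10'],H['m01']])/H['m00'];print('mask centroid',cen,'area',H['m00'])
def res(p):
    r=(px('top',T(p,F))-U).ravel()
    q=(px('top',T(p,np.array([[-.02,0,.012]])))-cen).ravel()*1.5
    return np.r_[r,q]
s=least_squares(res,[.5,0,0.2]);print(s.x,res(s.x).round(2))
p=s.x
corn=T(p,np.array([[.125,.135,.012],[.125,-.135,.012],[-.165,-.135,.012],[-.165,.135,.012]]));print('corners',px('top',corn).round(1).tolist())
ang=lambda a:np.arctan2(-.208,-.978)-a
def arc(a,h,r=.14): return T(p,np.array([[.08+r*np.cos(ang(a)),-.005+r*np.sin(ang(a)),h]]))[0]
print('fork rest',arc(0,.065),px('top',arc(0,.065)))
for a in np.arange(.42,.8,.04): print(round(a,2),px('top',arc(a,.05)).round(2),arc(a,.05).round(4))
print(px('top',arc(.9,.05)))
E
python3 fit.py
```

```text
[[361, 181], [362, 183], [366, 201], [369, 215], [371, 225], [371, 229], [365, 246], [362, 247], [343, 251], [309, 258], [304, 259], [300, 259], [299, 256], [298, 252], [295, 238], [291, 218], [347, 183], [357, 181]]
mask centroid [333.54235348 223.14972527] area 4368.0
[ 0.53783403 -0.02804768  0.25463159] [-0.07  3.52  4.73  3.78 -0.06  6.51 -3.22 -9.55]
corners [[282.4, 187.2], [357.2, 166.1], [380.8, 246.5], [305.2, 268.3]]
fork rest [ 0.49132802 -0.07541294  0.065     ] [344.738365  223.8413294]
0.42 [327.85 228.74] [ 0.4767 -0.0189  0.05  ]
0.46 [326.19 228.82] [ 0.4765 -0.0133  0.05  ]
0.5 [324.53 228.83] [ 0.4766 -0.0077  0.05  ]
0.54 [322.87 228.78] [ 0.4769 -0.0021  0.05  ]
0.58 [321.21 228.66] [0.4775 0.0034 0.05  ]
0.62 [319.56 228.47] [0.4782 0.009  0.05  ]
0.66 [317.92 228.22] [0.4792 0.0145 0.05  ]
0.7 [316.29 227.9 ] [0.4804 0.02   0.05  ]
0.74 [314.67 227.52] [0.4818 0.0254 0.05  ]
0.78 [313.07 227.07] [0.4834 0.0307 0.05  ]
[308.39722148 225.3489587 ]
```

```bash
python3 - <<'E'
s=open('fit.py').read()
a=s.index('# deck edges');b=s.index('def res');e=s.index('s=least_squares')
s=s[:a]+'''
sub=im[150:275,270:390].astype(int)
hsv=cv2.cvtColor(im,cv2.COLOR_RGB2HSV)
m=np.zeros(im.shape[:2],np.uint8);m[160:268,280:382]=((hsv[...,0]>103)&(hsv[...,0]<125)&(hsv[...,1]>110))[160:268,280:382]
cnt=max(cv2.findContours(m,cv2.RETR_EXTERNAL,cv2.CHAIN_APPROX_NONE)[0],key=len)
hull=cv2.convexHull(cnt)
rect=cv2.minAreaRect(hull);box=cv2.boxPoints(rect);print('rect',rect,box.tolist())
v=cv2.resize(im[155:270,275:385],None,fx=5,fy=5)[:,:,::-1].copy();v[cv2.resize(m[155:270,275:385],None,fx=5,fy=5)==0]//=3
cv2.imwrite('pics/mask.png',v)
cen=np.array(rect[0])
'''+s[b:]
open('fit.py','w').write(s)
E
python3 fit.py
```

```text
rect ((329.04742431640625, 211.42764282226562), (82.8462142944336, 77.3394546508789), 78.2317123413086) [[282.7420959472656, 178.7620849609375], [358.4559020996094, 162.98837280273438], [375.3527526855469, 244.09320068359375], [299.6389465332031, 259.8669128417969]]
[ 0.55712471 -0.02165629  0.17645695] [ 0.41 -0.64  0.03  0.3  -0.27  0.5  -0.12 -0.11]
corners [[282.5, 178.2], [358.6, 162.9], [375.9, 244.8], [298.8, 260.6]]
fork rest [ 0.50706175 -0.06524499  0.065     ] [341.57252924 219.20894294]
0.42 [324.4  222.83] [ 0.4968 -0.0078  0.05  ]
0.46 [322.74 222.78] [ 0.4971 -0.0022  0.05  ]
0.5 [321.09 222.66] [0.4977 0.0034 0.05  ]
0.54 [319.44 222.47] [0.4984 0.0089 0.05  ]
0.58 [317.8  222.23] [0.4994 0.0145 0.05  ]
0.62 [316.16 221.91] [0.5006 0.0199 0.05  ]
0.66 [314.55 221.53] [0.502  0.0253 0.05  ]
0.7 [312.95 221.09] [0.5036 0.0307 0.05  ]
0.74 [311.37 220.58] [0.5054 0.036  0.05  ]
0.78 [309.81 220.01] [0.5075 0.0412 0.05  ]
[305.291174   217.93209071]
```

View pics/mask.png

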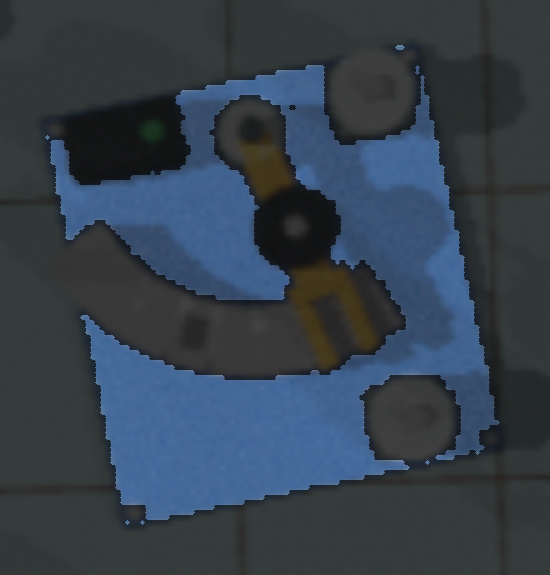

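```bash
cat >> fit.py <<'E'
def armpts(a,L,h):
    L=np.array(L)/1000.;t=ang(a);r=.14+L[:,0]
    return T(p,np.c_[.08+r*np.cos(t)-L[:,1]*np.sin(t),-.005+r*np.sin(t)+L[:,1]*np.cos(t),np.full(len(L),h)])
fork=[(26,-21),(26,-9),(-19,-9),(-19,9),(26,9),(26,21),(-31,21),(-31,-21)]
slot=[(10,-7.5),(10,7.5),(-10,7.5),(-10,-7.5)]
if __name__=='__main__':
  for n,(x0,x1,y0,y1),f in (('top',(275,385,155,270),7),('scene',(240,370,170,260),6)):
    I=np.load(f'/tmp/{n}0.npz')['im'];v=cv2.resize(I[y0:y1,x0:x1],None,fx=f,fy=f,interpolation=cv2.INTER_CUBIC)[:,:,::-1].copy()
    def dr(P,col): cv2.polylines(v,[np.round(((px(n,P)-[x0,y0]+.5)*f)).astype(int)],True,col,1)
    dr(armpts(0,fork,.065),(0,0,255));dr(armpts(.68,slot,.05),(0,255,0))
    for r in(.117,.163): dr(np.array([arc(a,.05,r) for a in list(np.linspace(-.3,1.2,30))+list(np.linspace(1.2,-.3,30))]),(255,255,0))
    t=np.linspace(0,6.3,40)
    for cx,cy in((90,-90),(-130,-70)): dr(T(p,np.c_[cx/1e3+.028*np.cos(t),cy/1e3+.028*np.sin(t),0*t+.086]),(255,0,255))
    dr(corn,(0,255,255))
    cv2.imwrite(f'pics/ov_{n}.png',v)
E
python3 fit.py|head -1
```

```text
rect ((329.04742431640625, 211.42764282226562), (82.8462142944336, 77.3394546508789), 78.2317123413086) [[282.7420959472656, 178.7620849609375], [358.4559020996094, 162.98837280273438], [375.3527526855469, 244.09320068359375], [299.6389465332031, 259.8669128417969]]
```

View pics/ov_top.png

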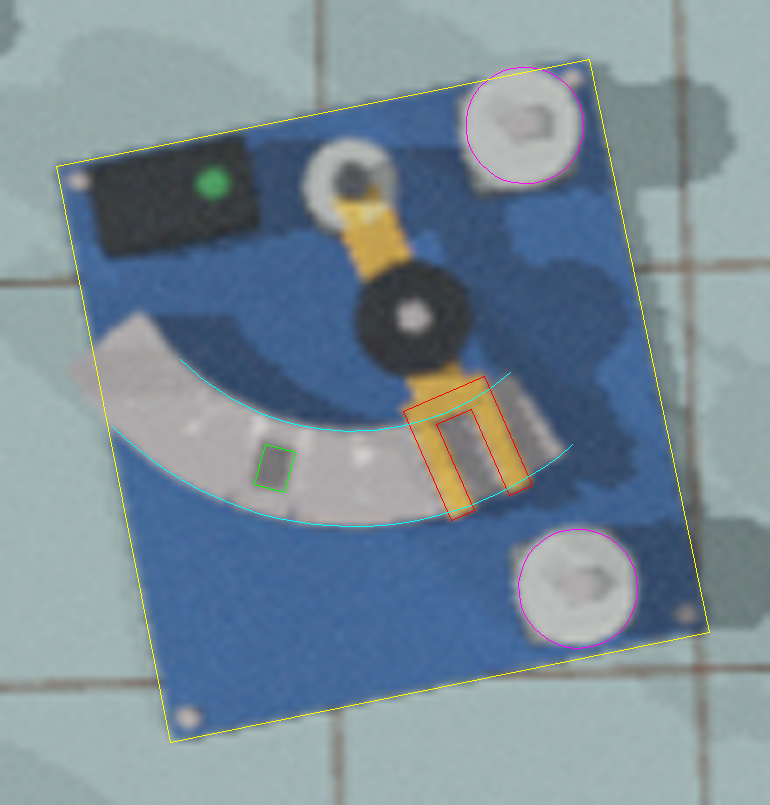

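View pics/ov_scene.png

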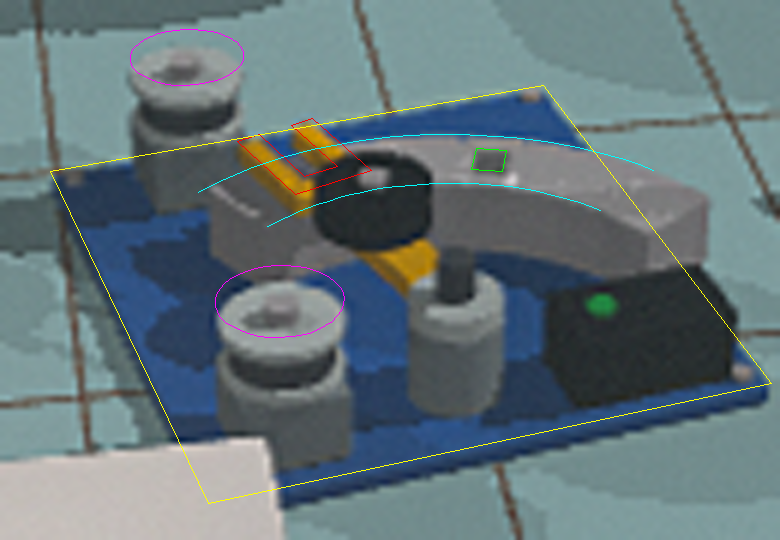

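```bash
python3 - <<'E'
from h import *
import fit
for n,(x0,x1,y0,y1) in (('top',(210,255,210,255)),('scene',(380,440,150,215))):
    I=np.load(f'/tmp/{n}0.npz');im=I['im'];d=I['d']
    hsv=cv2.cvtColor(im,cv2.COLOR_RGB2HSV)
    red=((hsv[...,0]<6)|(hsv[...,0]>174))&(hsv[...,1]>150)&(hsv[...,2]>50)
    M=np.zeros_like(red);M[y0:y1,x0:x1]=red[y0:y1,x0:x1]
    v,u=np.nonzero(M);P=w(n,u,v,d[v,u])
    print(n,len(u),u.min(),u.max(),v.min(),v.max(),'mean',P.mean(0).round(4),'z',np.percentile(P[:,2],[5,50,95]).round(3))
    hi=P[P[:,2]>.11];print(' hi',len(hi),hi.mean(0) if len(hi) else 0, np.ptp(hi,axis=0) if len(hi) else 0)
    # brown stand top
    br=(hsv[...,0]>6)&(hsv[...,0]<18)&(hsv[...,1]>100);N=np.zeros_like(br);N[y0:y1,x0:x1]=br[y0:y1,x0:x1]
    v,u=np.nonzero(N);P=w(n,u,v,d[v,u]);t=P[(P[:,2]>.038)&(P[:,2]<.052)];print(' stand top',len(t),t.mean(0).round(4),t.min(0).round(3),t.max(0).round(3))
    if n=='top': print('rect',cv2.minAreaRect(np.c_[u,v].astype(np.float32)))
    # deck depth check
    q=px(n,fit.corn.mean(0)+[0,0,0]); 
    v2,u2=np.mgrid[160:268,280:380] if n=='top' else np.mgrid[180:262,245:370]
    PP=w(n,u2,v2,d[v2,u2]); k=np.abs(PP[...,2]-.012)<.006; print(' deck z',np.median(PP[k][:,2]))
    f=cv2.resize(im[y0:y1,x0:x1],None,fx=8,fy=8,interpolation=cv2.INTER_CUBIC);cv2.imwrite(f'pics/pin_{n}.png',f[:,:,::-1])
E
```

```text
rect ((329.04742431640625, 211.42764282226562), (82.8462142944336, 77.3394546508789), 78.2317123413086) [[282.7420959472656, 178.7620849609375], [358.4559020996094, 162.98837280273438], [375.3527526855469, 244.09320068359375], [299.6389465332031, 259.8669128417969]]
[ 0.55712471 -0.02165629  0.17645695] [ 0.41 -0.64  0.03  0.3  -0.27  0.5  -0.12 -0.11]
corners [[282.5, 178.2], [358.6, 162.9], [375.9, 244.8], [298.8, 260.6]]
fork rest [ 0.50706175 -0.06524499  0.065     ] [341.57252924 219.20894294]
0.42 [324.4  222.83] [ 0.4968 -0.0078  0.05  ]
0.46 [322.74 222.78] [ 0.4971 -0.0022  0.05  ]
0.5 [321.09 222.66] [0.4977 0.0034 0.05  ]
0.54 [319.44 222.47] [0.4984 0.0089 0.05  ]
0.58 [317.8  222.23] [0.4994 0.0145 0.05  ]
0.62 [316.16 221.91] [0.5006 0.0199 0.05  ]
0.66 [314.55 221.53] [0.502  0.0253 0.05  ]
0.7 [312.95 221.09] [0.5036 0.0307 0.05  ]
0.74 [311.37 220.58] [0.5054 0.036  0.05  ]
0.78 [309.81 220.01] [0.5075 0.0412 0.05  ]
[305.291174   217.93209071]
top 33 223 228 227 233 mean [0.4793 0.3127 0.1221] z [0.116 0.122 0.129]
 hi 33 [0.47928533 0.31273512 0.12206313] [0.01949407 0.01800835 0.01753536]
 stand top 170 [0.478  0.3139 0.0459] [0.444 0.28  0.038] [0.514 0.348 0.052]
rect ((229.89622497558594, 230.38681030273438), (17.71950912475586, 18.54367446899414), 74.05460357666016)
 deck z 0.012210535502833464
scene 139 407 416 164 185 mean [0.4884 0.3117 0.0909] z [0.057 0.09  0.121]
 hi 37 [0.48591412 0.31076285 0.11729493] [0.02767391 0.02044873 0.01629473]
 stand top 139 [0.4945 0.3143 0.0437] [0.454 0.276 0.038] [0.524 0.35  0.048]
 deck z 0.011451231867744327
```

View pics/pin_top.png

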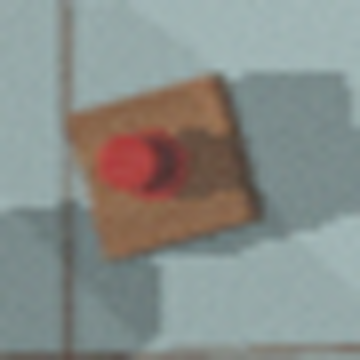

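View pics/pin_scene.png

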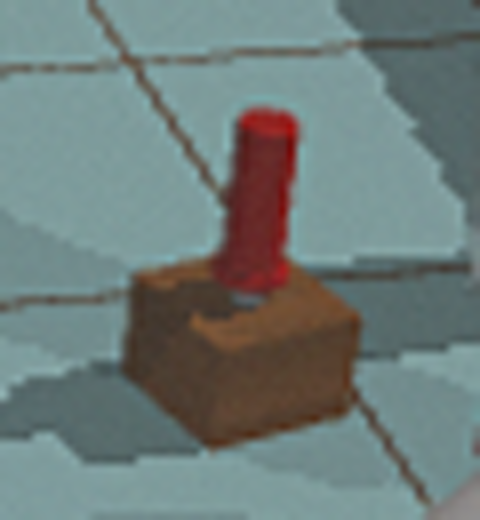

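```bash
python3 - <<'E'
from h import *
def onplane(n,u,v,z):
    o=np.array(cams.camera_model(n)['origin']);q=w(n,u,v,1.0);t=(z-o[2])/(q[2]-o[2]);return (o+t*(q-o)).round(4)
print(onplane('top',229.9,230.4,.045),onplane('top',225.4,229.9,.121))
# scene: pin top ellipse centre crop(268,122)/8
print(onplane('scene',380+268/8-.5,150+122/8-.5,.121))
# stand top corners scene: (130,280),(228,350),(360,318),(265,258)?
print([onplane('scene',380+a/8-.5,150+b/8-.5,.045) for a,b in((130,275),(228,350),(360,316))])
# drive corners in scene (crop6, 240,170): left(55,185) right(768,390) back (543,88)
for a,b in((54,180),(768,388),(543,88)): print(onplane('scene',240+a/6-.5,170+b/6-.5,.012))
import contextlib,io
with contextlib.redirect_stdout(io.StringIO()): import fit
print(fit.corn.round(4))
print(onplane('scene',240+489/6-.5,170+160/6-.5,.05),fit.arc(.68,.05))
E
```

```text
[0.4789 0.3115 0.045 ] [0.479  0.3131 0.121 ]
[0.4823 0.3118 0.121 ]
[array([0.4595, 0.2726, 0.045 ]), array([0.5195, 0.2921, 0.045 ]), array([0.5032, 0.3506, 0.045 ])]
[ 0.4274 -0.1821  0.012 ]
[0.6601 0.1306 0.012 ]
[0.3744 0.0818 0.012 ]
[[ 0.6565  0.1332  0.012 ]
 [ 0.7039 -0.1326  0.012 ]
 [ 0.4184 -0.1835  0.012 ]
 [ 0.371   0.0823  0.012 ]]
[0.5034 0.028  0.05  ] [0.50276669 0.02803256 0.05      ]
```

```bash
cat >> h.py <<'E'
def row(P,yaw=None):
    s=telemetry.get_state();R=qR(s['ee_rot']);d=R.T@(np.array(P)-s['position'])*1000
    cur=np.degrees(np.arctan2(R[1,0],R[0,0]))
    print('pos',np.array(s['position']).round(4),'yaw',cur.round(2),'tilt',np.degrees(np.arccos(-R[2,2])).round(2),'w',round(s['width'],4),'F',np.array(s['contact_force']).round(1),'t',round(s['clock'],2))
    print('row',d.round(1), 'az',None if yaw is None else round(cur-yaw,2))
E
python3 - <<'E'
from h import *
row([.48,.312,.2],0)
E
```

```text
pos [ 0.1649 -0.5508  0.2312] yaw 16.66 tilt 0.01 w 0.0854 F [-0.2  0.3  0.4] t 0.45
row [ 549.3 -736.2   31.3] az 16.66
```

Emit:
servo_tool(
  steps=[
    [30,-40,0,0,0,2],
    [60,-80,0,0,0,4],
    [90,-120,0,0,0,6],
    [120,-160,0,0,0,8],
    [150,-200,0,0,0,10],
    [180,-240,0,0,0,12],
    [210,-280,0,0,0,14],
    [240,-320,0,0,0,16.7],
  ],
  hand=0,
)

```text
clock: 1.25
position: [0.3033, -0.1737, 0.2316]
ee_rot: [0.0, 1.0, -0.002, 0.001]
contact_force: [1.0, -0.6, -0.2]
width: 0.0854
```

```bash
python3 - <<'E'
from h import *
row([.48,.312,.2],0)
E
```

```text
pos [ 0.3033 -0.1737  0.2316] yaw -0.2 tilt 0.09 w 0.0854 F [ 1.  -0.6 -0.2] t 1.25
row [ 174.9 -486.4   31.5] az -0.2
```

Emit:
servo_tool(
  steps=[
    [16,-45,0,0,0,0],
    [32,-90,0,0,0,0],
    [48,-135,0,0,0,0],
    [64,-180,0,0,0,0],
    [80,-225,0,0,0,0],
    [96,-270,0,0,0,0],
    [112,-315,0,0,0,0],
    [128,-360,0,0,0,0],
  ],
)

```text
clock: 2.05
position: [0.4316, 0.1866, 0.2316]
ee_rot: [0.0, 1.0, 0.0, 0.001]
contact_force: [0.3, -0.3, -0.3]
width: 0.0852
```

Emit:
servo_tool(
  steps=[
    [16,-45,0,0,0,0],
    [32,-90,10,0,0,0],
    [44,-122,20,0,0,0],
    [44,-122,30,0,0,0],
    [44,-122,30,0,0,0],
    [44,-122,30,0,0,0],
  ],
)

```text
clock: 2.65
position: [0.4748, 0.3054, 0.2011]
ee_rot: [0.001, 1.0, -0.001, -0.001]
contact_force: [0.2, -0.5, -0.7]
width: 0.0852
```

```bash
python3 - <<'E'
from h import *
row([.48,.312,.08],0)
im,d=look('top','top1');look('scene','scene1')
cv2.imwrite('pics/t1.png',cv2.resize(im[150:300,160:300],None,fx=4,fy=4)[:,:,::-1])
E
```

```text
pos [0.4748 0.3054 0.2011] yaw -0.06 tilt 0.09 w 0.0852 F [ 0.2 -0.5 -0.7] t 2.65
row [  5.3  -6.8 121.1] az -0.06
```

View pics/scene1.png

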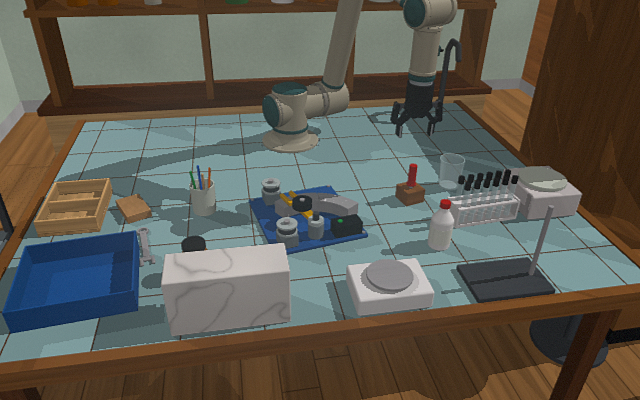

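View pics/t1.png

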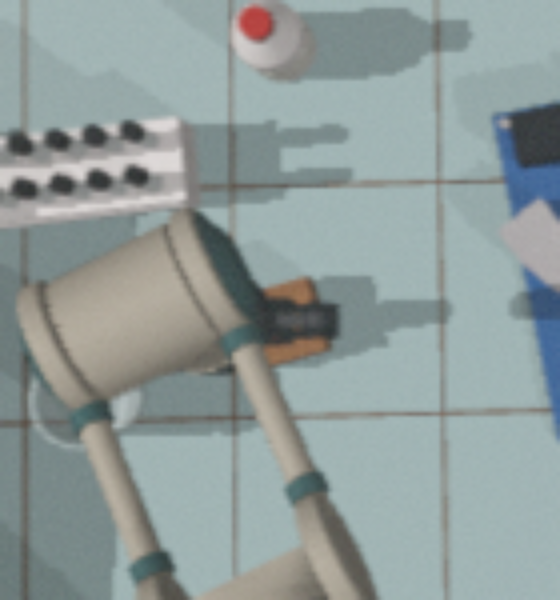

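```bash
python3 - <<'E'
from h import *
P=np.array([.4748,.3054,.214]);print([px('scene',P+[0,s*.05,0]).round(1) for s in(-1,0,1)])
im=np.load('/tmp/scene1.npz')['im'];cv2.imwrite('pics/g1.png',cv2.resize(im[80:210,370:460],None,fx=6,fy=6,interpolation=cv2.INTER_CUBIC)[:,:,::-1])
E
```

```text
[array([397.2, 136.5]), array([413.7, 135.5]), array([429.9, 134.4])]
```

View pics/g1.png

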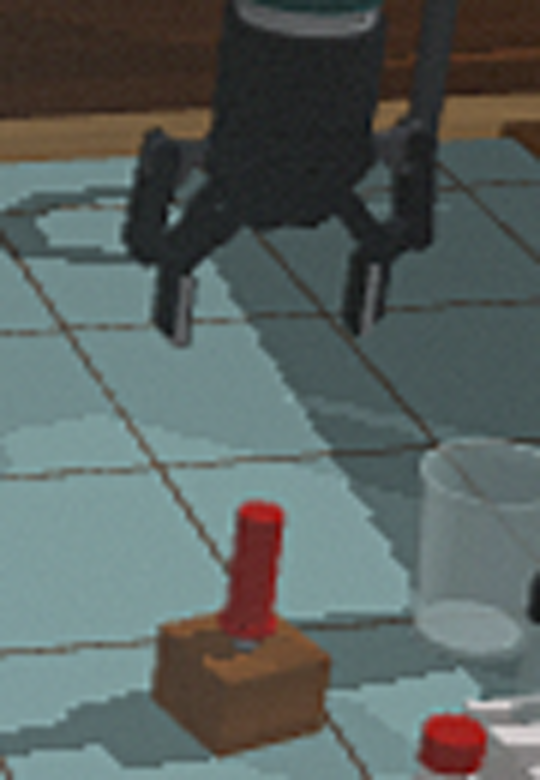

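Emit:
servo_tool(
  steps=[
    [4.5,-6,10,0,0,0],
    [4.5,-6,40,0,0,0],
    [4.5,-6,70,0,0,0],
    [4.5,-6,95,0,0,0],
    [4.5,-6,110,0,0,0],
    [4.5,-6,121,0,0,0],
    [4.5,-6,121,0,0,0],
    [4.5,-6,121,0,0,0],
  ],
)

```text
clock: 3.55
position: [0.4804, 0.3125, 0.0807]
ee_rot: [-0.0, 1.0, -0.001, 0.0]
contact_force: [0.4, -0.3, 0.9]
width: 0.0856
```

Emit:
servo_tool(
  steps=[
    [0,0,0,0,0,0],
    [0,0,0,0,0,0],
    [0,0,0,0,0,0],
  ],
  hand=120,
  grip_force=20,
)

```text
clock: 3.85
position: [0.4803, 0.3126, 0.081]
ee_rot: [-0.0, 1.0, -0.0, 0.001]
contact_force: [-0.6, 0.4, 0.2]
width: 0.0457
```

```bash
python3 - <<'E'
from h import *
row([.479,.311,.08],0)
im,d=look('scene','scene2')
cv2.imwrite('pics/g2.png',cv2.resize(im[110:220,370:460],None,fx=6,fy=6,interpolation=cv2.INTER_CUBIC)[:,:,::-1])
E
```

```text
pos [0.4803 0.3126 0.081 ] yaw -0.04 tilt 0.08 w 0.0457 F [-0.6  0.4  0.2] t 3.85
row [-1.3  1.6  1. ] az -0.04
```

View pics/g2.png

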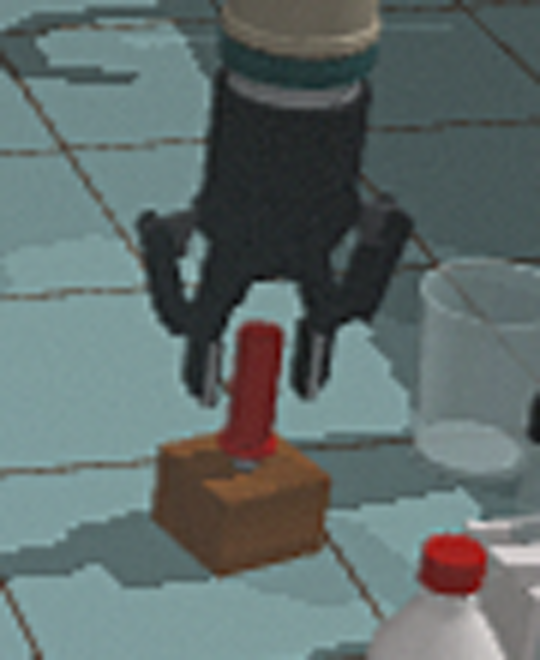

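Emit:
servo_tool(
  steps=[
    [0,0,0,0,0,0],
    [0,0,0,0,0,0],
    [0,0,0,0,0,0],
    [0,0,0,0,0,0],
    [0,0,0,0,0,0],
  ],
  hand=255,
  grip_force=25,
)

```text
clock: 4.4
position: [0.48, 0.3125, 0.0805]
ee_rot: [-0.0, 1.0, -0.0, 0.0]
contact_force: [-0.9, 1.1, 2.4]
width: 0.0232
```

```bash
python3 - <<'E'
from h import *
row([.479,.311,.08],0);print(telemetry.get_state()['moment'])
E
```

```text
pos [0.48   0.3125 0.0805] yaw -0.04 tilt 0.03 w 0.0232 F [-0.9  1.1  2.4] t 4.4
row [-1.   1.5  0.5] az -0.04
[0.04821336 0.08160676 0.00731658]
```

Emit:
servo_tool(
  steps=[
    [0,0,0,0,0,0],
    [0,0,0,0,0,0],
    [0,0,-10,0,0,0],
    [0,0,-30,0,0,0],
    [0,0,-60,0,0,0],
    [0,0,-85,0,0,0],
    [0,0,-95,0,0,0],
    [0,0,-95,0,0,0],
  ],
  grip_force=80,
)

```text
clock: 5.2
position: [0.4805, 0.3126, 0.1765]
ee_rot: [-0.0, 1.0, -0.0, 0.001]
contact_force: [1.5, -0.1, -2.1]
width: 0.0224
```

```bash
python3 - <<'E'
from h import *
row([.507,-.065,.175],0)
im,d=look('scene','scene3')
cv2.imwrite('pics/g3.png',cv2.resize(im[90:220,370:460],None,fx=6,fy=6,interpolation=cv2.INTER_CUBIC)[:,:,::-1])
s=telemetry.get_state();p=s['position'];print([px('scene',p+[0,0,-.0735+h]).round(1).tolist() for h in(0,.052,.114)])
E
```

```text
pos [0.4805 0.3126 0.1765] yaw -0.04 tilt 0.15 w 0.0224 F [ 1.5 -0.1 -2.1] t 5.2
row [ 26.7 377.6   1.2] az -0.04
[[412.1, 170.0], [414.1, 154.7], [416.5, 135.6]]
```

View pics/g3.png

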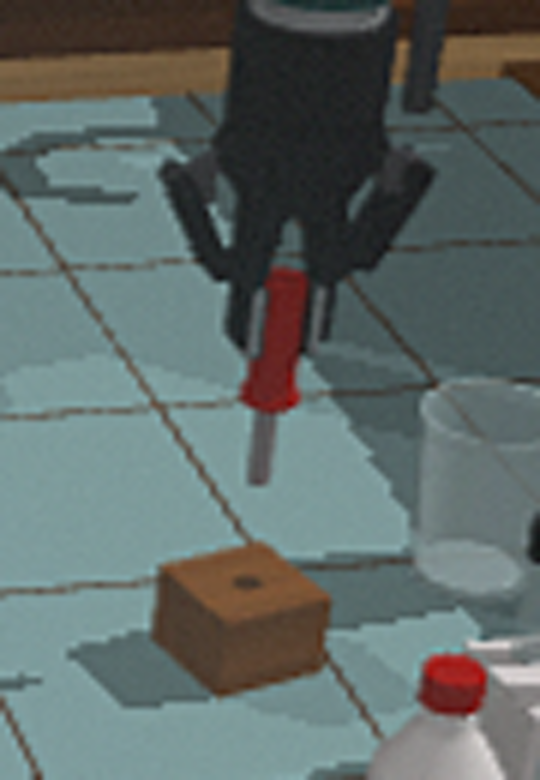

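Emit:
servo_tool(
  steps=[
    [4,45,0,0,0,0],
    [8,95,0,0,0,0],
    [12,145,0,0,0,0],
    [16,195,0,0,0,0],
    [20,245,0,0,0,0],
    [24,295,0,0,0,0],
    [27,340,0,0,0,0],
    [27,365,0,0,0,0],
  ],
)

```text
clock: 6.05
position: [0.5057, -0.056, 0.1734]
ee_rot: [0.0, 1.0, -0.002, -0.002]
contact_force: [-0.2, 1.3, -0.3]
width: 0.0224
```

Emit:
servo_tool(
  steps=[
    [0,10,0,0,0,0],
    [0,12.5,0,0,0,0],
    [0,12.5,10,0,0,0],
    [0,12.5,22,0,0,0],
    [0,12.5,22,0,0,0],
    [0,12.5,22,0,0,0],
  ],
)

```text
clock: 6.65
position: [0.5061, -0.064, 0.1525]
ee_rot: [-0.0, 1.0, 0.0, -0.001]
contact_force: [-0.3, -0.7, -1.3]
width: 0.0225
```

```bash
python3 - <<'E'
from h import *
row([.507,-.065,.175],0)
im,d=look('scene','scene4');look('top','top4')
cv2.imwrite('pics/g4.png',cv2.resize(im[110:250,240:370],None,fx=5,fy=5,interpolation=cv2.INTER_CUBIC)[:,:,::-1])
s=telemetry.get_state();p=s['position'];print([px('scene',p+[0,0,-.0735+h]).round(1).tolist() for h in(0,.052,.114)])
E
```

```text
pos [ 0.5061 -0.064   0.1525] yaw 0.05 tilt 0.1 w 0.0225 F [-0.3 -0.7 -1.3] t 6.65
row [  0.9   1.  -22.5] az 0.05
[[289.8, 190.6], [289.5, 174.8], [289.1, 155.1]]
```

View pics/g4.png

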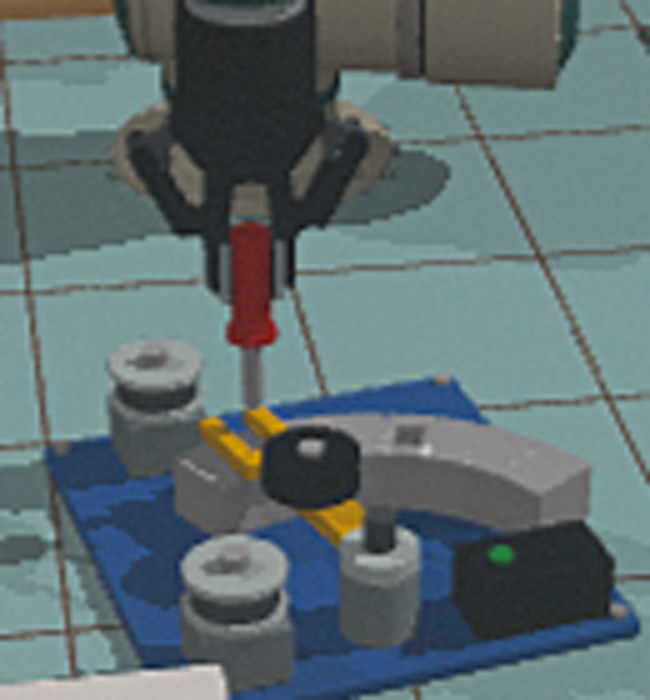

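View pics/top4.png

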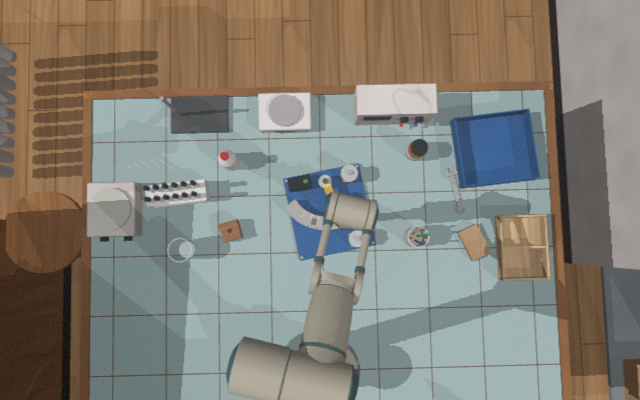

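```bash
python3 - <<'E' | tail -3
from fit import *
im=np.load('/tmp/scene4.npz')['im'];n='scene';x0,y0,f=270,180,12
v=cv2.resize(im[y0:y0+40,x0:x0+60],None,fx=f,fy=f,interpolation=cv2.INTER_CUBIC)[:,:,::-1].copy()
def dr(P,col): cv2.polylines(v,[np.round(((px(n,P)-[x0,y0]+.5+[0.3,.5])*f)).astype(int)],True,col,1)
F=armpts(0,fork,.065);dr(F,(0,0,255));dr(F+[.003,0,0],(0,255,0))
t=np.linspace(0,6.3,30);c=np.array([.5061,-.064,.079]);dr(np.c_[c[0]+.0045*np.cos(t),c[1]+.0045*np.sin(t),0*t+c[2]],(255,0,255));dr(np.c_[c[0]+.006*np.cos(t),c[1]+.006*np.sin(t),0*t+.065],(255,255,0))
cv2.imwrite('pics/g5.png',v)
E
```

```text
0.74 [311.37 220.58] [0.5054 0.036  0.05  ]
0.78 [309.81 220.01] [0.5075 0.0412 0.05  ]
[305.291174   217.93209071]
```

View pics/g5.png

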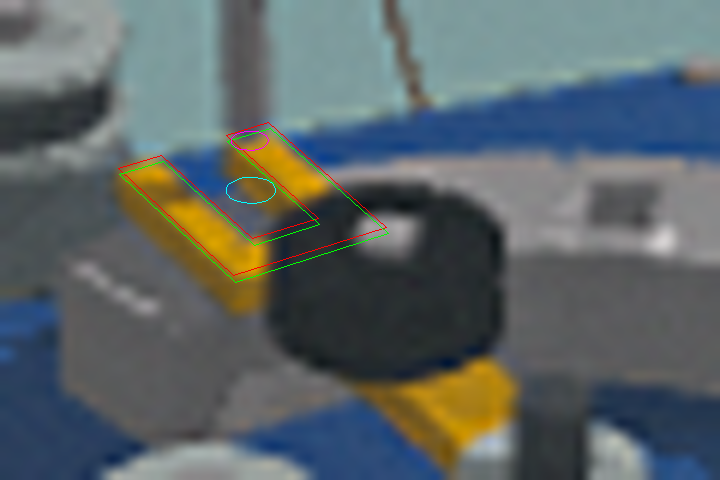

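Emit:
servo_tool(
  steps=[
    [3,2,0,0,0,0],
    [3,2,5,0,0,0],
    [3,2,10,0,0,0],
    [3,2,14,0,0,0],
    [3,2,17,0,0,0],
    [3,2,20,0,0,0],
    [3,2,20,0,0,0],
  ],
)

```text
clock: 7.45
position: [0.5092, -0.0671, 0.1328]
ee_rot: [-0.0, 1.0, -0.0, -0.0]
contact_force: [-0.4, 1.2, -1.6]
width: 0.0222
```

```bash
python3 - <<'E'
from h import *
row([.507,-.065,.1255],0)
im,d=look('scene','scene5')
cv2.imwrite('pics/g6.png',cv2.resize(im[140:230,250:350],None,fx=7,fy=7,interpolation=cv2.INTER_CUBIC)[:,:,::-1])
E
```

```text
pos [ 0.5092 -0.0671  0.1328] yaw -0.04 tilt 0.06 w 0.0222 F [-0.4  1.2 -1.6] t 7.45
row [-2.2 -2.1  7.3] az -0.04
```

View pics/g6.png

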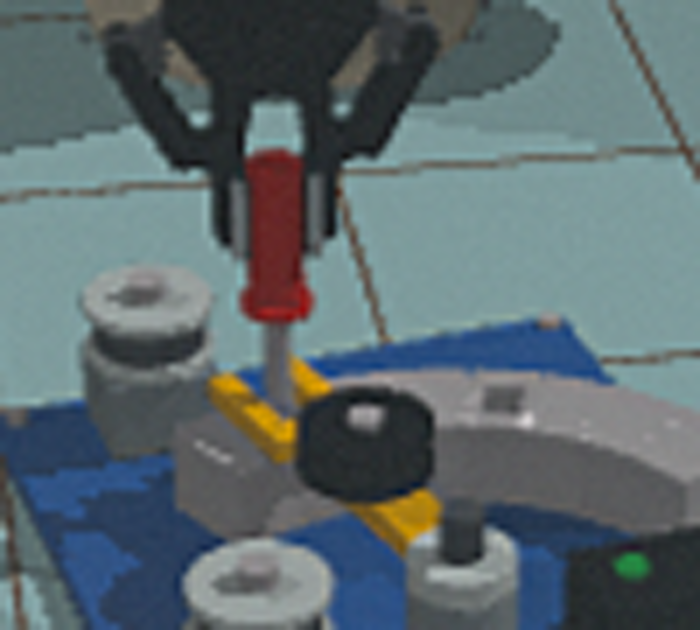

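Emit:
servo_tool(
  steps=[
    [0,0,4,0,0,0],
    [0,0,7.5,0,0,0],
    [-3,-7.5,7.5,0,0,0],
    [-5.8,-15,7.5,0,0,0],
    [-7.6,-22,7.5,0,0,0],
    [-9.1,-28.7,7.5,0,0,0],
    [-9.1,-28.7,7.5,0,0,0],
  ],
)

```text
clock: 8.2
position: [0.501, -0.0379, 0.1262]
ee_rot: [0.0, 1.0, 0.0, 0.001]
contact_force: [2.9, -4.6, -4.1]
width: 0.0224
```

```bash
python3 - <<'E'
from h import *
row([.5016,.0199,.1255],0)
im,d=look('scene','scene6')
cv2.imwrite('pics/g7.png',cv2.resize(im[140:230,250:350],None,fx=7,fy=7,interpolation=cv2.INTER_CUBIC)[:,:,::-1])
E
```

```text
pos [ 0.501  -0.0379  0.1262] yaw 0.04 tilt 0.11 w 0.0224 F [ 2.9 -4.6 -4.1] t 8.2
row [  0.6 -57.8   0.6] az 0.04
```

View pics/g7.png

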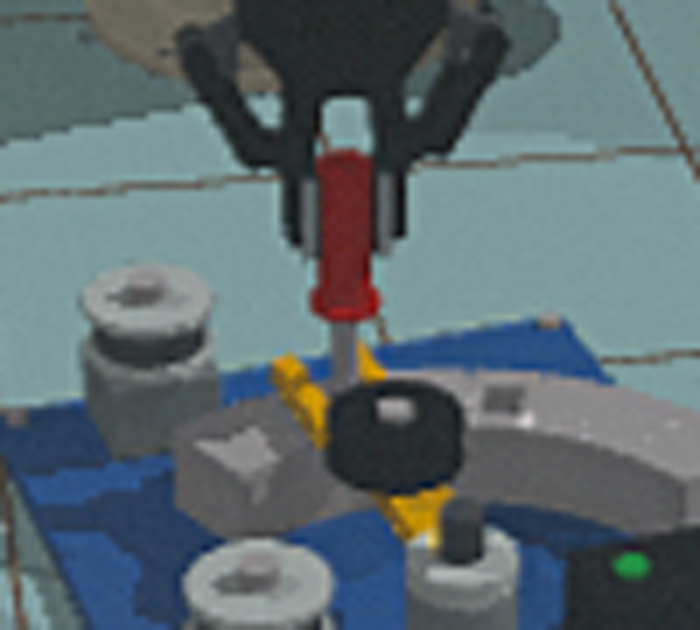

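Emit:
servo_tool(
  steps=[
    [-1.5,-6.5,0,0,0,0],
    [-2.8,-13.3,0,0,0,0],
    [-3.2,-22,0,0,0,0],
    [-3.2,-30,0,0,0,0],
    [-2.6,-38.5,0,0,0,0],
    [-1.6,-46.8,0,0,0,0],
    [0,-55,0,0,0,0],
    [0,-55,0,0,0,0],
  ],
)

```text
clock: 9.05
position: [0.5018, 0.0159, 0.1265]
ee_rot: [0.001, 1.0, 0.0, 0.001]
contact_force: [2.4, -6.6, -1.3]
width: 0.0223
```

```bash
python3 - <<'E'
from h import *
row([.5035,.028,.1255],0)
im,d=look('scene','scene7')
cv2.imwrite('pics/g8.png',cv2.resize(im[140:230,260:360],None,fx=7,fy=7,interpolation=cv2.INTER_CUBIC)[:,:,::-1])
E
```

```text
pos [0.5018 0.0159 0.1265] yaw 0.05 tilt 0.21 w 0.0223 F [ 2.4 -6.6 -1.3] t 9.05
row [  1.7 -12.1   1. ] az 0.05
```

View pics/g8.png

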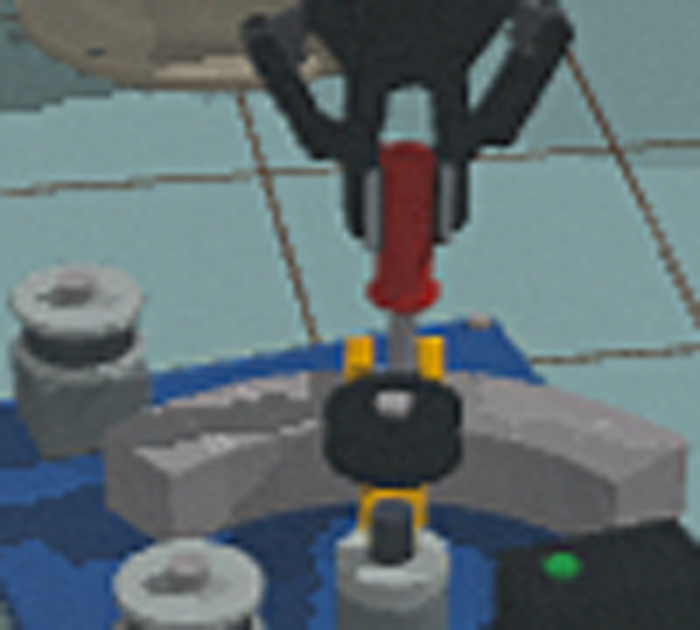

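Emit:
servo_tool(
  steps=[
    [0.7,-5,0,0,0,0],
    [1.7,-9,0,0,0,0],
    [1.7,-9,0,0,0,0],
    [1.7,-9,2,0,0,0],
    [1.7,-9,3,0,0,0],
    [1.7,-9,3,0,0,0],
  ],
)

```text
clock: 9.7
position: [0.5017, 0.0244, 0.1235]
ee_rot: [0.001, 1.0, 0.0, -0.001]
contact_force: [-0.1, -6.0, 2.2]
width: 0.0224
```

```bash
python3 - <<'E'
from h import *
row([.5035,.028,.1255],0)
E
```

```text
pos [0.5017 0.0244 0.1235] yaw 0.01 tilt 0.16 w 0.0224 F [-0.1 -6.   2.2] t 9.7
row [ 1.8 -3.6 -2. ] az 0.01
```

Emit:
servo_tool(
  steps=[
    [0.5,0,1.5,0,0,0],
    [0.8,-1,1.5,0,0,0],
    [0.8,-1,1.5,0,0,0],
  ],
)

```text
clock: 10.0
position: [0.5023, 0.0248, 0.1228]
ee_rot: [0.002, 1.0, 0.0, -0.001]
contact_force: [-0.8, -6.6, 7.0]
width: 0.0224
```

Emit:
servo_tool(
  steps=[
    [0.3,-1,0,0,0,0],
    [0.3,-1,0,0,0,0],
  ],
)

```text
clock: 10.2
position: [0.5024, 0.026, 0.1224]
ee_rot: [0.002, 1.0, 0.0, -0.001]
contact_force: [-0.1, -6.0, 3.2]
width: 0.0225
```

Emit:
servo_tool(
  steps=[
    [0.3,-1,0,0,0,0],
    [0.3,-1,0,0,0,0],
  ],
)

```text
clock: 10.4
position: [0.5027, 0.0274, 0.122]
ee_rot: [0.001, 1.0, 0.0, -0.001]
contact_force: [0.1, -5.6, 1.9]
width: 0.0225
```

Emit:
servo_tool(
  steps=[
    [0,0,1,0,0,0],
    [0.2,-0.5,2,0,0,0],
    [0.2,-0.5,2,0,0,0],
  ],
)

```text
clock: 10.7
position: [0.5025, 0.0279, 0.1197]
ee_rot: [0.001, 1.0, 0.0, -0.001]
contact_force: [-0.3, -5.4, 1.9]
width: 0.0226
```

Emit:
servo_tool(
  steps=[
    [0,0,2,0,0,0],
    [0,0,4,0,0,0],
    [0,0,4,0,0,0],
  ],
)

```text
clock: 11.0
position: [0.5022, 0.028, 0.1154]
ee_rot: [0.001, 1.0, 0.0, -0.002]
contact_force: [-1.1, -6.0, -0.9]
width: 0.0222
```

```bash
python3 - <<'E'
from h import *
row([.5035,.028,.0915],0)
im,d=look('scene','scene8')
cv2.imwrite('pics/g9.png',cv2.resize(im[140:230,260:360],None,fx=7,fy=7,interpolation=cv2.INTER_CUBIC)[:,:,::-1])
E
```

```text
pos [0.5022 0.028  0.1154] yaw 0.0 tilt 0.24 w 0.0222 F [-1.1 -6.  -0.9] t 11.0
row [ 1.4 -0.1 23.9] az 0.0
```

View pics/g9.png

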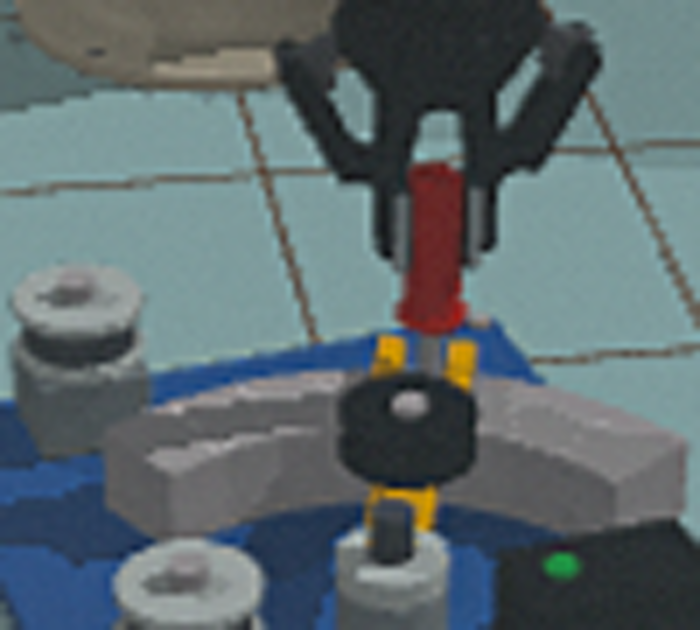

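Emit:
servo_tool(
  steps=[
    [0,0,4,0,0,0],
    [0,0,9,0,0,0],
    [0,0,14,0,0,0],
    [0,0,18,0,0,0],
    [0,0,20,0,0,0],
    [0,0,20,0,0,0],
  ],
)

```text
clock: 11.65
position: [0.5019, 0.0282, 0.0952]
ee_rot: [0.001, 1.0, -0.0, -0.002]
contact_force: [-0.2, -5.4, -1.6]
width: 0.0223
```

Emit:
servo_tool(
  steps=[
    [0,0,2,0,0,0],
    [0,0,4,0,0,0],
    [0,0,4,0,0,0],
  ],
)

```text
clock: 11.95
position: [0.5021, 0.0283, 0.0917]
ee_rot: [0.001, 1.0, -0.0, -0.002]
contact_force: [-1.8, -5.5, 2.2]
width: 0.0226
```

Contact is starting at the expected height; press a little more.

Emit:
servo_tool(
  steps=[
    [0,0,1,0,0,0],
    [0,0,2,0,0,0],
    [0,0,2,0,0,0],
  ],
)

```text
clock: 12.25
position: [0.5023, 0.0285, 0.0915]
ee_rot: [0.001, 1.0, -0.0, -0.001]
contact_force: [-5.2, -5.4, 15.2]
width: 0.0219
```

```bash
python3 - <<'E'
from h import *
row([.5035,.028,.0915],0)
im,d=look('scene','scene9')
cv2.imwrite('pics/g10.png',cv2.resize(im[140:230,260:360],None,fx=7,fy=7,interpolation=cv2.INTER_CUBIC)[:,:,::-1])
E
```

```text
pos [0.5023 0.0285 0.0915] yaw -0.02 tilt 0.17 w 0.0219 F [-5.2 -5.4 15.2] t 12.25
row [1.2 0.5 0. ] az -0.02
```

View pics/g10.png

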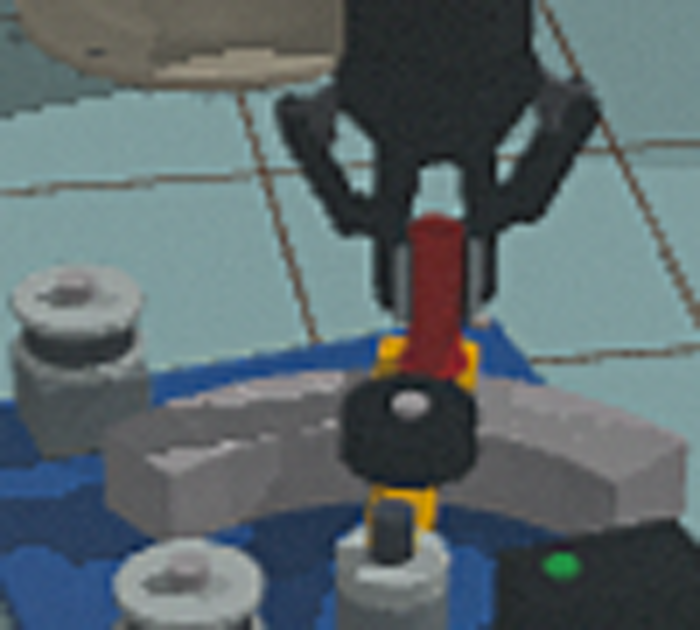

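Emit:
servo_tool(
  steps=[
    [0,0.5,-0.5,0,0,0],
    [0,1,-0.8,0,0,0],
    [0,1.5,-1,0,0,0],
    [0,1.5,-1,0,0,0],
  ],
)

```text
clock: 12.7
position: [0.5019, 0.0273, 0.0916]
ee_rot: [0.0, 1.0, -0.0, -0.002]
contact_force: [-3.6, -3.5, 10.4]
width: 0.0222
```

Emit:
servo_tool(
  steps=[
    [0,0,0,0,0,0],
    [0,0,0,0,0,0],
    [0,0,0,0,0,0],
  ],
  grip_force=20,
)

```text
clock: 13.0
position: [0.5019, 0.0273, 0.0916]
ee_rot: [0.0, 1.0, -0.0, -0.002]
contact_force: [-3.4, -4.0, 9.6]
width: 0.022
```

Emit:
servo_tool(
  steps=[
    [0,0,0,0,0,0],
    [0,0,0,0,0,0],
    [0,0,0,0,0,0],
    [0,0,0,0,0,0],
    [0,0,0,0,0,0],
  ],
  hand=120,
)

```text
clock: 13.5
position: [0.5038, 0.0278, 0.0901]
ee_rot: [-0.0, 1.0, -0.0, -0.0]
contact_force: [0.8, -0.5, 0.3]
width: 0.0454
```

```bash
python3 - <<'E'
from h import *
row([.5035,.028,.2],0)
im,d=look('scene','scene10')
cv2.imwrite('pics/g11.png',cv2.resize(im[140:230,260:360],None,fx=7,fy=7,interpolation=cv2.INTER_CUBIC)[:,:,::-1])
E
```

```text
pos [0.5038 0.0278 0.0901] yaw -0.04 tilt 0.03 w 0.0454 F [ 0.8 -0.5  0.3] t 13.5
row [  -0.3   -0.3 -109.9] az -0.04
```

View pics/g11.png

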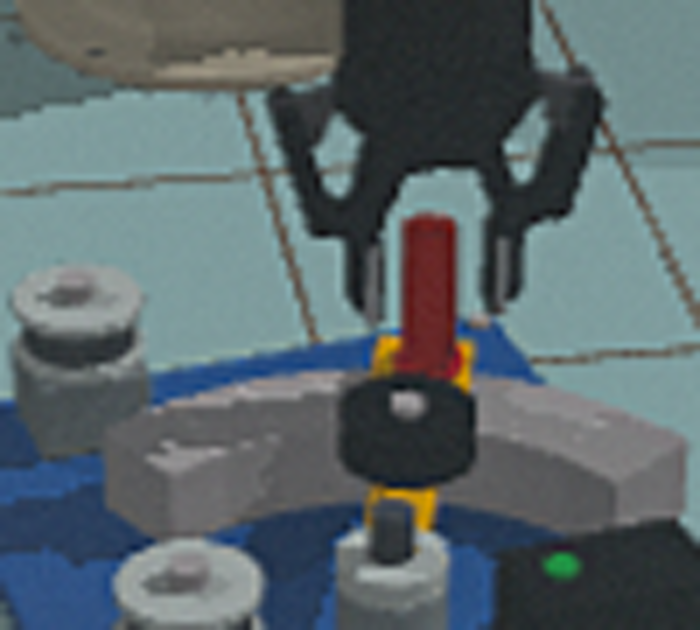

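Held with the gripper clear. Retreating straight up.

Emit:
servo_tool(
  steps=[
    [0,0,-10,0,0,0],
    [0,0,-30,0,0,0],
    [0,0,-60,0,0,0],
    [0,0,-90,0,0,0],
    [0,0,-120,0,0,0],
    [0,0,-140,0,0,0],
    [0,0,-140,0,0,0],
  ],
)

```text
clock: 14.25
position: [0.5059, 0.0275, 0.2341]
ee_rot: [0.0, 1.0, -0.0, 0.004]
contact_force: [0.3, -1.1, -0.3]
width: 0.0453
```

Emit:
servo_tool(
  steps=[
    [-40,0,0,0,0,0],
    [-80,0,0,0,0,0],
    [-120,30,0,0,0,0],
    [-140,70,0,0,0,0],
    [-150,110,0,0,0,0],
    [-150,150,0,0,0,0],
    [-150,190,0,0,0,0],
    [-150,190,0,0,0,0],
  ],
)

```text
clock: 15.05
position: [0.3536, -0.1666, 0.2297]
ee_rot: [0.001, 1.0, -0.003, -0.0]
contact_force: [0.7, 0.8, 1.0]
width: 0.0456
```

```bash
python3 - <<'E'
from h import *
row([.5035,.028,.2],0)
im,d=look('scene','scene11')
a=cv2.resize(im[150:240,240:370],None,fx=6,fy=6,interpolation=cv2.INTER_CUBIC)
im,_=look('top','top11');b=cv2.resize(im[150:275,270:390],None,fx=5,fy=5,interpolation=cv2.INTER_CUBIC)
cv2.imwrite('pics/f1.png',a[:,:,::-1]);cv2.imwrite('pics/f2.png',b[:,:,::-1])
E
```

```text
pos [ 0.3536 -0.1666  0.2297] yaw -0.37 tilt 0.13 w 0.0456 F [0.7 0.8 1. ] t 15.05
row [ 148.7 -195.6   29.2] az -0.37
```

View pics/f1.png

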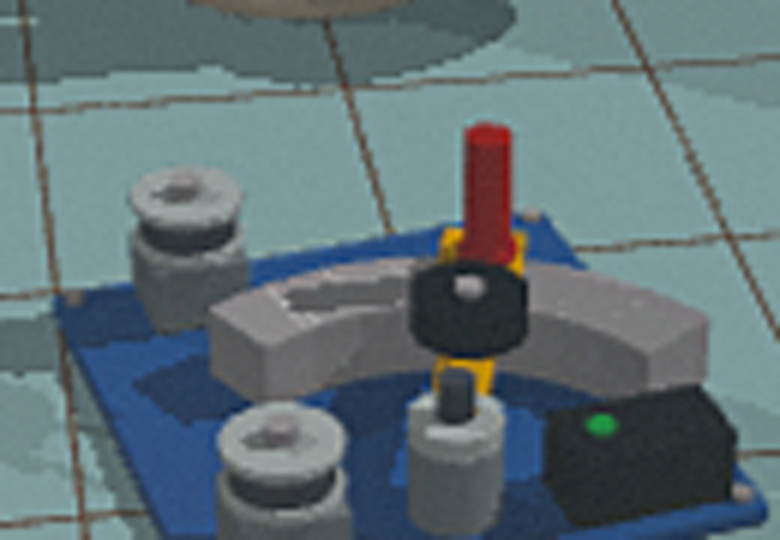

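View pics/f2.png

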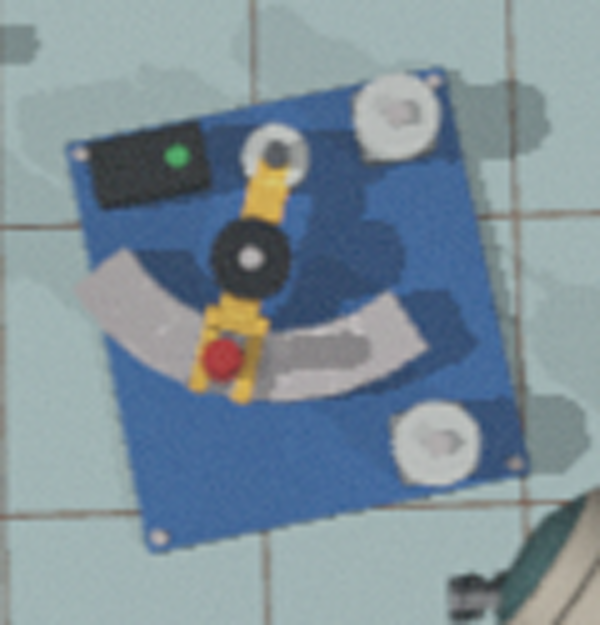

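View pics/scene11.png

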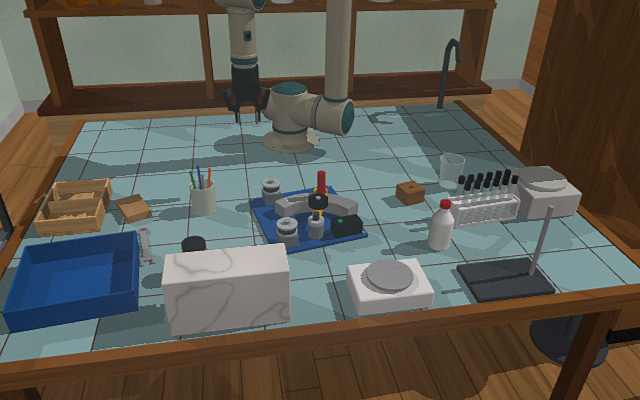

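```bash
python3 - <<'E'
from h import *
z=np.load('/tmp/top11.npz');d=z['d'];u,v=np.meshgrid([313,314,315],[220,221,222]);P=w('top',u,v,d[v,u]);print(np.median(P.reshape(-1,3),0).round(4))
sign_off()
E
```

```text
[0.5003 0.0269 0.1369]
the job is handed in; nothing more can be done
```

The tension wheel is locked back. I took the pin from its stand, stood it in the fork and swung the arm back to the lock slot, at about 0.68 rad of travel. I then pushed it home, let go and backed the robot off. The job was handed in at about 15 s.

**Seating:** the pin stopped hard at the expected height (tip about 18 mm above the bench) under 15 N. After release it stayed there against the spring.

**Last pictures:** the pin stands upright, the collar sits on the fork, and the arm is held back. The bystanders look to be where they started, though I compared them only by eye.

**Small disagreements:**
- The scene camera read about 3 mm farther in x than the top camera, so I relied mainly on the top camera and on touch.
- The last depth reading put the handle top at 137 mm, against 132 mm expected. Single depth readings on the pin in its stand spread by more than that, so I put it down to noise and trusted the stop force and the pictures.

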